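Re-zero the pepper mill's grind dial, three clicks off the stop

TASK

The pepper for the tasting plates should come out medium. On the dark wooden mill, turn the grind dial on top clockwise (seen from above) all the way to its stop, then turn it back exactly three clicks and let go. Leave the dial of the pale mill as it is set.

Things in the scene. Friction and masses are not known exactly. Their poses are not given: they have to be found in the camera images.
- dark_mill_dial (a joint): Grind dial of the dark mill, rad: 0 = rigid clockwise stop (white pointer at the red mark), growing anticlockwise seen from above, to 3.49. Clicks into rest every 25 degrees (0.436 rad), also at 0; three clicks = 1.309. Starts between 0.25 and 1.05, perhaps between two clicks. A click takes about 0.15 N m; let go within 7 degrees of one, the dial settles on it.
- dark_mill_dial_grip (a point): Where to grip the dark mill's dial: on its upright axis, 144 mm above the table, turning with it. Black disc 54 mm across, top 120 mm above the table, bearing an upright bar 44 mm long, 14 wide, 34 tall (120 to 154 mm above the table). x runs along the bar to the end with the white pointer line, y across the bar (squeeze along y), z up.
- dark_mill: The dark wooden mill, fixed to the table; origin on its axis at table height, z up. Barrel 76 mm thick on a dark steel foot 92 mm across; at 110 mm height a pale metal ring 78 mm across, with one red mark (the stop) and eight black marks 25 degrees apart, carries the dial.
- pale_mill_dial_nose (a point): Pointer end on top of the dial bar of the other mill, of pale wood (same size and dial, fixed, to be left alone): 18 mm from that dial's upright axis, 153 mm above the table; x points from the axis to here.

How it is judged:
By the outcome, as a careful person would: the job done as asked, in the order asked, and still so for the second after the job is handed in, with the robot touching nothing.
It also fails if it takes over 38 s, if anything falls off the work surface, if the arm or the gripper's body presses on something with over 40 N, if the wrist force passes 120 N, or if a joint passes its speed limit or range.

ROBOT

A 6-joint arm with a two-finger parallel gripper is mounted at the origin on the work surface; the furniture and walls round the work are solid. World frame = base frame: x ahead of the robot, y to its left, z up, the work surface at z = 0. Lengths are in m, angles in rad, forces in N, time in s.
With the tool pointing down it reaches from about 0.35 to 0.775 m from the base axis. Payload 7.3 kg.
Tool frame: the origin (TCP) lies midway between the tips of the shut fingers; the grasp point (between the pads) lies 19 mm behind it (robot.grip_depth is the z of the grasp point in the tool frame, in m); z points along the fingers, y is the line along which they close (so a half turn about z gives the same grasp; the last joint's range is limited). The gripper opens to 92 mm and grips with 3 to 60 N. Pads are 19 mm wide; open, the fingers measure 130 mm over their backs; the gripper's body (75 mm by 190 mm) begins 47 mm behind the grasp point.
Start: joints at [-1.33, 0.342, 1.524, -0, 1.275, -0.146], TCP at [0.198, -0.486, 0.227] pointing down, gripper open.
Joint ranges: [-2.53, 2.53], [-0.77, 2.02], [0.04, 2.7], [-1, 4.14], [0.28, 2.66], [-3.11, 3.11]. Speed limits (rad/s): [2.57, 2.57, 3.14, 3.14, 3.14, 3.14].

INTERFACE

Orientations are given as [roll, pitch, yaw] about the fixed x, y, z axes, in that order (R = Rz(yaw) Ry(pitch) Rx(roll)).
In Python, from cell import robot, viewer gives the robot as it stands.
- The arm moves only by the tool step_arm, never from a script. Its argument "increments" is a list of rows, each an object with "delta_pos": the shift along the tool's x, y, z in cm, a list of three; "dr": the turn, a rotation vector about the tool's x, y, z in degrees, a list of three; "fingers": the closure, from -1 (fully open) to 1 (shut), so that 0 is half open. In form: [{"delta_pos": [tx, ty, tz], "dr": [wx, wy, wz], "fingers": fingers}, ...]. A call has exactly 5 rows; each row is the pose to reach, as a shift and turn from the pose commanded when the call began, along the tool's axes at that moment; what a row does not reach only later rows make up. A row lasts 1/8 s, in which the tool goes at most 62.5 mm and 10.7 degrees, less where a joint would pass 70% of its speed; a pose out of reach is approached as far as the arm can. A call with a gripper value outside its range is refused whole. The fingers move at their own pace and stop on an object; "newtons" is the grip in N (left out, the last holds). Time passes only in rows, so rows that repeat a pose let the fingers close, or fill a call up. It gives the time, the measured TCP pose, the force, the opening and the grip force at its end, in the units of the state.
- robot.observe(): the state, without advancing time (a new reading comes with each control period).
- viewer.read_camera(name): name is "scene" or "top" or "wrist"; returns the picture (400x640x3 uint8, red, green, blue); there is no depth.
- viewer.camera_params(name): a dict with "K" (3x3 intrinsics, pixels), "T" (4x4, takes a point from camera to world coordinates). Camera axes: x right, y down, z forward; pixel columns grow to the right and rows downward; lengths in m; the calibration is good to about 2 mm. A picture is of the moment at which its call begins: read the wrist's pose just before it. camera_params takes no time and is no camera call; for the wrist camera it gives the pose at the moment of the call.
- robot.hand_in(): hands the job in; it is judged then, once.
The state is a dict: "time": time; "qpos": joint angles; "qvel": joint speeds; "joint_efforts": joint torques, N m; "tool_pos": TCP position; "tool_rot": TCP orientation; "contact_force": force on the tool from outside, world axes, zero at the start; "torque": the same for the moment, N m; "opening": finger opening in m; "grip_force": force on a finger pad.
Only numpy, scipy, OpenCV 4.12 (cv2) and the standard library are available. Lean on these libraries where they do the work, as an engineer would, in place of code of your own. Each camera call takes 0.05 s, during which the arm holds its last target. There are 200 camera calls.

## Working session

There is one attempt and no reset: what is moved stays moved. The work goes in short steps, Python scripts to look and compute and a tool call to move; the robot and the scene stay as the last step left them, time stands still between calls to the robot, and variables do not carry over. Pictures are saved under pics/ and viewed, at most 10 in all, crops included, and the job is handed in when it is done.

Besides the shell and the picture viewer there is one more tool, called after "Call:" as name(argument=value, ...), one argument or row to a line, values as JSON. step_arm: Moves the arm, as the interface text tells. Its arguments: {"type":"object","properties":{"increments":{"type":"array"},"newtons":{"type":"number"}},"required":["increments"]}

```bash
mkdir -p pics
python3 - <<'E'
from cell import robot, viewer
import cv2,numpy as np
for n in("top","scene"):
    im=viewer.read_camera(n); cv2.imwrite(f"pics/{n}0.png",im[:,:,::-1])
    p=viewer.camera_params(n); print(n,p["K"].tolist(),np.round(p["T"],4).tolist())
s=robot.observe(); print(s["time"],s["tool_pos"],s["tool_rot"],s["opening"],robot.grip_depth)
E
```

```text
top [[370.3882239810263, 0.0, 316.4730119808232], [0.0, 370.3882239810263, 200.71106418714072], [0.0, 0.0, 1.0]] [[-0.0109, -0.9924, 0.1228, 0.453], [-0.9999, 0.0092, -0.0142, -0.0217], [0.0129, -0.123, -0.9923, 0.947], [0.0, 0.0, 0.0, 1.0]]
scene [[420.41273609459495, 0.0, 317.9356859701696], [0.0, 420.41273609459495, 201.3922659211758], [0.0, 0.0, 1.0]] [[-0.8267, -0.3183, 0.464, 0.1107], [-0.5626, 0.4811, -0.6723, 0.5808], [-0.0092, -0.8168, -0.5768, 0.6602], [0.0, 0.0, 0.0, 1.0]]
0.1 [ 0.19797701 -0.4858619   0.22612397] [-3.14025185e+00 -2.15237636e-04  3.86753776e-01] 0.09176868061463535 -0.0188
```

View pics/top0.png

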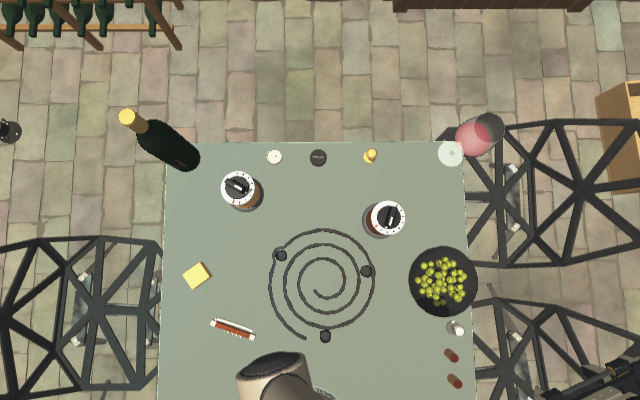

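View pics/scene0.png

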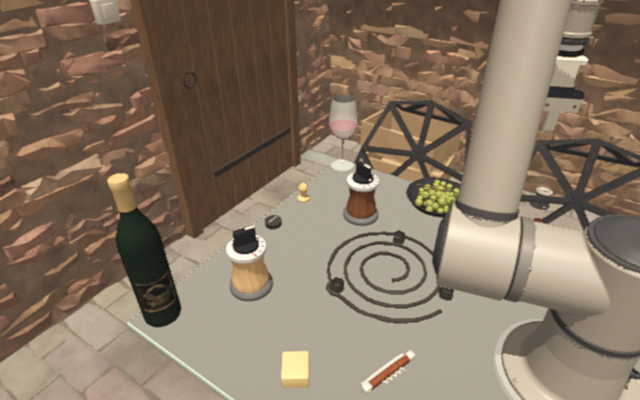

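The dark mill is at about (387,217) in the top view and the pale one at (239,188). I'll enlarge the dark mill in both views.

Run:
```python
import cv2,numpy as np
a=cv2.imread("pics/top0.png")[190:245,355:415]; b=cv2.imread("pics/scene0.png")[150:230,335:390]
a=cv2.resize(a,None,fx=7,fy=7,interpolation=2); b=cv2.resize(b,(385,560),interpolation=2)
c=np.zeros((560,805,3),np.uint8); c[:385,:420]=a; c[:,420:]=b; cv2.imwrite("pics/crop0.png",c[:,:800])
p=np.linalg
K=np.array([[370.388,0,316.473],[0,370.388,200.711],[0,0,1]]);T=np.array([[-0.0109,-0.9924,0.1228,0.453],[-0.9999,0.0092,-0.0142,-0.0217],[0.0129,-0.123,-0.9923,0.947]])
def w(u,v,z):
    d=T[:,:3]@p.inv(K)@[u,v,1]; return T[:,3]+d*(z-T[2,3])/d[2]
print(w(387.5,217,.11),w(238.5,188,.11))
```

```text
[ 0.51781287 -0.19456056  0.11      ] [0.58744778 0.14385956 0.11      ]
```

View pics/crop0.png

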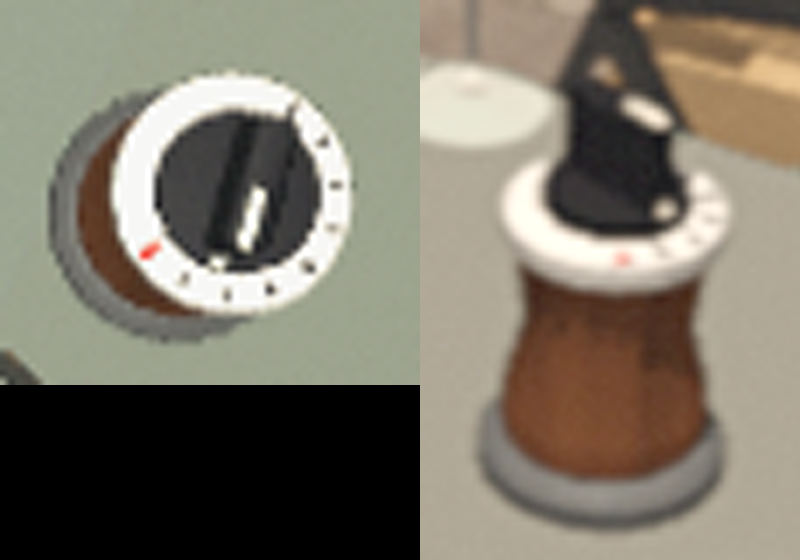

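Top crop: the ring centre is at about (231,193), the red mark at (150,250), and the pointer line runs from (262,190) to (245,250). That puts the pointer at a world yaw of about 164° and the stop at about 125°, so the dial reads about 39°. I'm moving above it with tool yaw of about -16°.

Call:
step_arm(
  increments=[
    {"delta_pos": [5.2,-1.9,-0.4],"dr": [0,0,7.6],"fingers": -1},
    {"delta_pos": [10.4,-3.8,-0.8],"dr": [0,0,15.2],"fingers": -1},
    {"delta_pos": [15.6,-5.7,-1.2],"dr": [0,0,22.8],"fingers": -1},
    {"delta_pos": [20.8,-7.6,-1.6],"dr": [0,0,30.4],"fingers": -1},
    {"delta_pos": [26,-9.5,-2],"dr": [0,0,38],"fingers": -1},
  ],
)

```text
time: 0.72
tool_pos: [0.404, -0.2987, 0.2466]
tool_rot: [-3.141, 0.0, -0.281]
contact_force: [-0.7, -0.0, -0.1]
opening: 0.092
grip_force: 0.0
```

Call:
step_arm(
  increments=[
    {"delta_pos": [2.7,-4.4,0],"dr": [0,0,0],"fingers": -1},
    {"delta_pos": [5.4,-8.8,0],"dr": [0,0,0],"fingers": -1},
    {"delta_pos": [8.1,-13.2,0],"dr": [0,0,0],"fingers": -1},
    {"delta_pos": [8.1,-13.2,0],"dr": [0,0,0],"fingers": -1},
    {"delta_pos": [8.1,-13.2,0],"dr": [0,0,0],"fingers": -1},
  ],
)

```text
time: 1.35
tool_pos: [0.5165, -0.1953, 0.2462]
tool_rot: [3.141, 0.001, -0.276]
contact_force: [-0.9, 0.4, 0.4]
opening: 0.0917
grip_force: 0.0
```

Run:
```python
from cell import robot, viewer
import cv2,numpy as np
s=robot.observe(); p=viewer.camera_params("wrist"); im=viewer.read_camera("wrist")
cv2.imwrite("pics/w1.png",im[:,:,::-1]); np.savez("w1.npz",**p)
print(s["time"],s["tool_pos"],s["tool_rot"],s["qpos"],np.round(p["T"],3))
```

```text
1.35 [ 0.51650905 -0.19530072  0.24620105] [ 3.14132608e+00  1.30191523e-03 -2.75830347e-01] [-4.99981996e-01  3.78900454e-01  1.41382614e+00 -5.62953850e-04
  1.35007619e+00  1.34676809e+00] [[-0.272 -0.922 -0.277  0.592]
 [-0.962  0.261  0.078 -0.216]
 [ 0.     0.288 -0.958  0.404]
 [ 0.     0.     0.     1.   ]]
```

View pics/w1.png

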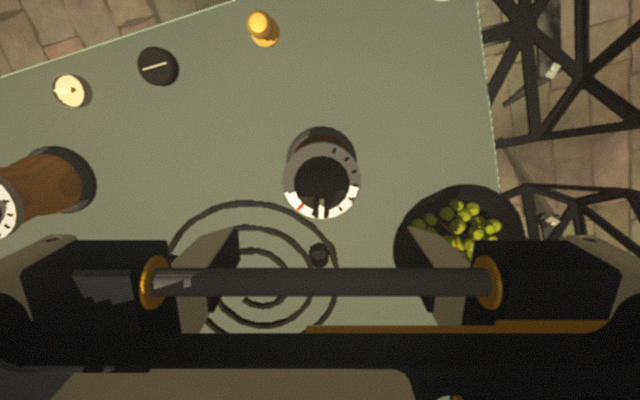

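The dial is at about (322,183) in the wrist view, with the pointer pointing down and the red mark at (300,208). I'll enlarge this area.

Run:
```python
import cv2,numpy as np
im=cv2.imread("pics/w1.png")[120:225,270:375]; im=cv2.convertScaleAbs(cv2.resize(im,None,fx=5.7,fy=5.7,interpolation=2),alpha=1.8)
cv2.imwrite("pics/w1c.png",im)
```

```text
(no output)
```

View pics/w1c.png

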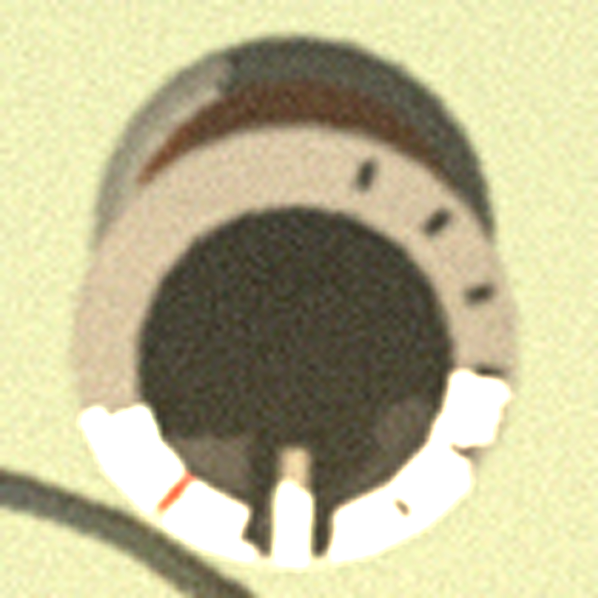

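Run:
```python
import numpy as np
p=np.load("w1.npz");K,T=p["K"],p["T"]
def w(c,z):
    d=T[:3,:3]@np.linalg.inv(K)@[270+c[0]/5.7,120+c[1]/5.7,1]; return (T[:3,3]+d*(z-T[2,3])/d[2])[:2]
e=[w(c,.11) for c in((72,344),(517,344),(294,125),(294,563))]
C=(e[0]+e[1])/2; C2=(e[2]+e[3])/2; print(e,C,C2)
C=np.array([C2[0]*.961**2+0,C[1]]) if 0 else (C+C2)/2
a=lambda v:np.degrees(np.arctan2(v[1],v[0]))
print(C,"red",a(w((177,492),.11)-C),"ptr",a(w((292,555),.154)-w((296,452),.154)),w((292,555),.154)-C,a(w((292,555),.154)-C))
```

```text
[array([ 0.52864459, -0.15925712]), array([ 0.5076899 , -0.23329128]), array([ 0.5544607 , -0.20640601]), array([ 0.47913468, -0.18518833])] [ 0.51816725 -0.1962742 ] [ 0.51679769 -0.19579717]
[ 0.51748247 -0.19603568] red 125.97507594272007 ptr 162.17134786977704 [-0.02019574  0.00624503] 162.81707531538422
```

Call:
step_arm(
  increments=[
    {"delta_pos": [0.1,0,4],"dr": [0,0,1.7],"fingers": -1},
    {"delta_pos": [0.1,0,8],"dr": [0,0,1.7],"fingers": -1},
    {"delta_pos": [0.1,0,11],"dr": [0,0,1.7],"fingers": -1},
    {"delta_pos": [0.1,0,12.1],"dr": [0,0,1.7],"fingers": -1},
    {"delta_pos": [0.1,0,12.1],"dr": [0,0,1.7],"fingers": -1},
  ],
)

```text
time: 2.02
tool_pos: [0.5175, -0.1963, 0.1258]
tool_rot: [3.142, 0.0, -0.307]
contact_force: [-0.1, -0.4, 0.3]
opening: 0.0919
grip_force: 0.0
```

Call:
step_arm(
  increments=[
    {"delta_pos": [0,0,0],"dr": [0,0,0],"fingers": 0.3},
    {"delta_pos": [0,0,0],"dr": [0,0,0],"fingers": 0.6},
    {"delta_pos": [0,0,0],"dr": [0,0,0],"fingers": 1},
    {"delta_pos": [0,0,0],"dr": [0,0,0],"fingers": 1},
    {"delta_pos": [0,0,0],"dr": [0,0,0],"fingers": 1},
  ],
  newtons=30,
)

```text
time: 2.65
tool_pos: [0.518, -0.1955, 0.1258]
tool_rot: [3.141, -0.0, -0.306]
contact_force: [0.1, 0.4, -0.1]
opening: 0.0464
grip_force: 0.0
```

Call:
step_arm(
  increments=[
    {"delta_pos": [0,0,0],"dr": [0,0,0],"fingers": 1},
    {"delta_pos": [0,0,0],"dr": [0,0,0],"fingers": 1},
    {"delta_pos": [0,0,0],"dr": [0,0,0],"fingers": 1},
    {"delta_pos": [0,0,0],"dr": [0,0,0],"fingers": 1},
    {"delta_pos": [0,0,0],"dr": [0,0,0],"fingers": 1},
  ],
)

```text
time: 3.28
tool_pos: [0.5176, -0.1966, 0.1257]
tool_rot: [3.14, -0.0, -0.306]
contact_force: [-1.8, -5.6, -0.3]
opening: 0.0139
grip_force: 30.0
```

Run:
```python
from cell import robot
s=robot.observe(); print({k:v for k,v in s.items() if k!="qvel"})
```

```text
{'time': 3.275, 'qpos': array([-0.50040863,  0.49228427,  1.58619515, -0.00190742,  1.06269247,
        1.37747312]), 'joint_efforts': array([ 2.91563027e+00, -4.81336713e+01, -2.14657634e+01,  1.35482322e+00,
        1.16142395e-01,  1.19638134e-02]), 'tool_pos': array([ 0.51764829, -0.19659463,  0.1257319 ]), 'tool_rot': array([ 3.13987618e+00, -9.19199170e-05, -3.06157695e-01]), 'contact_force': array([-1.77917671, -5.58734016, -0.31181095]), 'torque': array([-0.69278077,  0.33108307, -0.06019001]), 'grip_force': 29.9964702129364, 'opening': 0.013869237867157354}
```

Gripped on the 14 mm bar. Now turning clockwise, about 36.5° expected to the stop.

Call:
step_arm(
  increments=[
    {"delta_pos": [0,0,0],"dr": [0,0,8],"fingers": 1},
    {"delta_pos": [0,0,0],"dr": [0,0,16],"fingers": 1},
    {"delta_pos": [0,0,0],"dr": [0,0,24],"fingers": 1},
    {"delta_pos": [0,0,0],"dr": [0,0,30],"fingers": 1},
    {"delta_pos": [0,0,0],"dr": [0,0,30],"fingers": 1},
  ],
  newtons=45,
)

```text
time: 3.9
tool_pos: [0.5173, -0.1971, 0.1257]
tool_rot: [3.139, -0.001, -0.831]
contact_force: [-3.2, -5.8, 0.4]
opening: 0.0133
grip_force: 45.0
```

```bash
cat > o.py <<'E'
from cell import robot
import numpy as np
s=robot.observe(); print(s["time"],np.degrees(s["tool_rot"][2]),s["torque"],s["contact_force"],s["grip_force"],s["opening"],s["tool_pos"],s["joint_efforts"][5])
E
python3 o.py
```

```text
3.9 -47.61897296352864 [-0.75342263  0.61262677 -0.05677605] [-3.18318786 -5.80204742  0.42547081] 44.998571276664734 0.013269881289148107 [ 0.51730714 -0.19711307  0.12574119] 0.4283539764583111
```

Call:
step_arm(
  increments=[
    {"delta_pos": [0,0,0],"dr": [0,0,2],"fingers": 1},
    {"delta_pos": [0,0,0],"dr": [0,0,4],"fingers": 1},
    {"delta_pos": [0,0,0],"dr": [0,0,5],"fingers": 1},
    {"delta_pos": [0,0,0],"dr": [0,0,5],"fingers": 1},
    {"delta_pos": [0,0,0],"dr": [0,0,5],"fingers": 1},
  ],
)

```text
time: 4.53
tool_pos: [0.5173, -0.1972, 0.1257]
tool_rot: [3.139, -0.001, -0.917]
contact_force: [-3.8, -6.0, -0.2]
opening: 0.0142
grip_force: 45.0
```

```bash
python3 o.py
```

```text
4.525 -52.557493312437956 [-0.98545807  0.65692301 -0.02273218] [-3.77640579 -5.95895897 -0.22124323] 45.00027000904083 0.014249526671418463 [ 0.51728421 -0.19716047  0.12573034] -0.07882630918174982
```

Call:
step_arm(
  increments=[
    {"delta_pos": [0,0,0],"dr": [0,0,1],"fingers": 1},
    {"delta_pos": [0,0,0],"dr": [0,0,2],"fingers": 1},
    {"delta_pos": [0,0,0],"dr": [0,0,3],"fingers": 1},
    {"delta_pos": [0,0,0],"dr": [0,0,3],"fingers": 1},
    {"delta_pos": [0,0,0],"dr": [0,0,3],"fingers": 1},
  ],
)

```text
time: 5.15
tool_pos: [0.5172, -0.1972, 0.1257]
tool_rot: [3.139, -0.001, -0.97]
contact_force: [-3.6, -7.1, 0.1]
opening: 0.0139
grip_force: 45.0
```

```bash
python3 o.py
```

```text
5.15 -55.54868902201871 [-1.09114857  0.64297041  0.01323947] [-3.58103283 -7.08403955  0.11698708] 44.995248913764954 0.013919733893613655 [ 0.51723623 -0.19722859  0.12573899] -0.013307359186001122
```

Call:
step_arm(
  increments=[
    {"delta_pos": [0,0,0],"dr": [0,0,1],"fingers": 1},
    {"delta_pos": [0,0,0],"dr": [0,0,2],"fingers": 1},
    {"delta_pos": [0,0,0],"dr": [0,0,2],"fingers": 1},
    {"delta_pos": [0,0,0],"dr": [0,0,2],"fingers": 1},
    {"delta_pos": [0,0,0],"dr": [0,0,2],"fingers": 1},
  ],
)

```text
time: 5.78
tool_pos: [0.5172, -0.1972, 0.1257]
tool_rot: [3.139, -0.002, -1.003]
contact_force: [-3.8, -7.1, 0.6]
opening: 0.0138
grip_force: 45.2
```

```bash
python3 o.py
```

```text
5.775 -57.459115128433396 [-1.08280414  0.57775863  0.62214987] [-3.76744415 -7.13311468  0.57643929] 45.21413505077362 0.013750876453345412 [ 0.51720134 -0.1972088   0.12573307] 0.6202753074467182
```

The torque jumped to 0.62 N m, so the stop is reached; dial zero is at a tool yaw of about -56°. Now turning back 75°, to a yaw of about +19°.

Call:
step_arm(
  increments=[
    {"delta_pos": [0,0,0],"dr": [0,0,-8],"fingers": 1},
    {"delta_pos": [0,0,0],"dr": [0,0,-16],"fingers": 1},
    {"delta_pos": [0,0,0],"dr": [0,0,-24],"fingers": 1},
    {"delta_pos": [0,0,0],"dr": [0,0,-32],"fingers": 1},
    {"delta_pos": [0,0,0],"dr": [0,0,-40],"fingers": 1},
  ],
)

```text
time: 6.4
tool_pos: [0.5177, -0.1966, 0.1257]
tool_rot: [3.14, -0.0, -0.302]
contact_force: [-1.3, -3.9, -0.4]
opening: 0.0139
grip_force: 45.0
```

Call:
step_arm(
  increments=[
    {"delta_pos": [0,0,0],"dr": [0,0,-8],"fingers": 1},
    {"delta_pos": [0,0,0],"dr": [0,0,-16],"fingers": 1},
    {"delta_pos": [0,0,0],"dr": [0,0,-24],"fingers": 1},
    {"delta_pos": [0,0,0],"dr": [0,0,-32],"fingers": 1},
    {"delta_pos": [0,0,0],"dr": [0,0,-36],"fingers": 1},
  ],
)

```text
time: 7.02
tool_pos: [0.5177, -0.1959, 0.1257]
tool_rot: [3.141, 0.001, 0.325]
contact_force: [-2.1, -2.6, 0.6]
opening: 0.0135
grip_force: 45.0
```

Call:
step_arm(
  increments=[
    {"delta_pos": [0,0,0],"dr": [0,0,0],"fingers": 1},
    {"delta_pos": [0,0,0],"dr": [0,0,0],"fingers": 1},
    {"delta_pos": [0,0,0],"dr": [0,0,0],"fingers": 1},
    {"delta_pos": [0,0,0],"dr": [0,0,0],"fingers": 1},
    {"delta_pos": [0,0,0],"dr": [0,0,0],"fingers": 1},
  ],
)

```text
time: 7.65
tool_pos: [0.5177, -0.1959, 0.1257]
tool_rot: [3.141, 0.001, 0.321]
contact_force: [-3.1, -4.8, -0.4]
opening: 0.0133
grip_force: 45.0
```

```bash
python3 o.py
```

```text
7.65 18.420156831827125 [-0.64310249  0.50558455 -0.02282026] [-3.12102364 -4.80920106 -0.39824047] 44.99765932559967 0.013345205189741858 [ 0.51765565 -0.19593079  0.12572408] 0.01632527739275247
```

Torque is about zero, so the dial rests on a click. Opening slowly and rising.

Call:
step_arm(
  increments=[
    {"delta_pos": [0,0,0],"dr": [0,0,0],"fingers": 0.5},
    {"delta_pos": [0,0,0],"dr": [0,0,0],"fingers": 0.2},
    {"delta_pos": [0,0,0],"dr": [0,0,0],"fingers": -0.2},
    {"delta_pos": [0,0,0],"dr": [0,0,0],"fingers": -0.6},
    {"delta_pos": [0,0,0],"dr": [0,0,0],"fingers": -0.6},
  ],
)

```text
time: 8.28
tool_pos: [0.518, -0.1955, 0.1257]
tool_rot: [3.142, -0.0, 0.322]
contact_force: [-0.1, -0.0, -0.9]
opening: 0.0582
grip_force: 0.0
```

Call:
step_arm(
  increments=[
    {"delta_pos": [0,0,-1],"dr": [0,0,0],"fingers": -0.6},
    {"delta_pos": [0,0,-4],"dr": [0,0,0],"fingers": -0.6},
    {"delta_pos": [0,0,-8],"dr": [0,0,0],"fingers": -0.8},
    {"delta_pos": [0,0,-12],"dr": [0,0,0],"fingers": -1},
    {"delta_pos": [0,0,-12],"dr": [0,0,0],"fingers": -1},
  ],
)

```text
time: 8.9
tool_pos: [0.5195, -0.1963, 0.25]
tool_rot: [3.136, -0.005, 0.322]
contact_force: [-0.5, -0.2, -0.0]
opening: 0.0912
grip_force: 0.0
```

```bash
python3 o.py
python3 - <<'E'
from cell import viewer
import cv2,numpy as np
p=viewer.camera_params("wrist"); im=viewer.read_camera("wrist")[:,:,::-1]
np.savez("w2.npz",**p); cv2.imwrite("pics/w2.png",cv2.convertScaleAbs(cv2.resize(im[120:225,270:375],None,fx=5.7,fy=5.7,interpolation=2),alpha=1.5))
E
```

```text
8.9 18.46630608260891 [0.01390376 0.04091223 0.02624568] [-0.47206355 -0.18325192 -0.04082269] 0.0 0.09121542613541218 [ 0.51945713 -0.19632522  0.24996588] -0.0010295909669366665
```

View pics/w2.png

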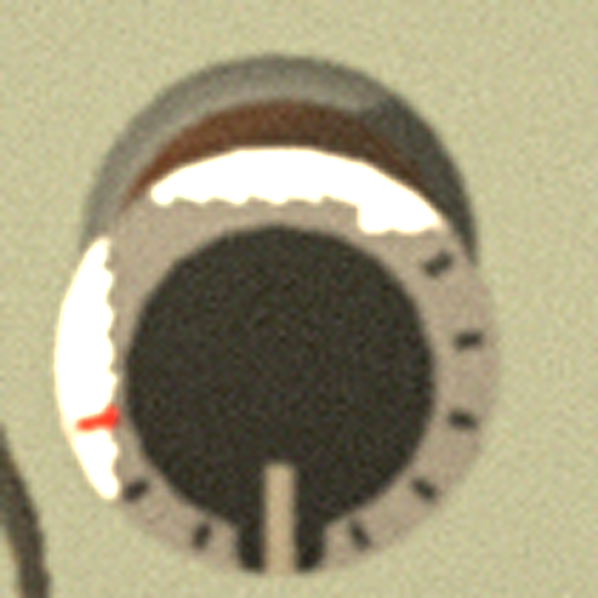

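The red mark is at (97,420), with black marks 1 and 2 at (135,490) and (203,535). The pointer at (280,540) covers mark 3, and marks 4–8 follow to the right. So the dial is three clicks from the stop, and the gripper is clear.

```bash
python3 -c "
from cell import robot
print(robot.hand_in())"
```

```text
the job is handed in; nothing more can be done
None
```

I turned the dark mill's dial clockwise to its stop, then back three clicks, and let go; the pointer sits on the third mark, the pale mill was not touched, and the job is handed in.

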